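# Sort tagged housings into press nests

### The job

The scrap of aluminium profile left in the green-tabbed pass nest must go into the orange scrap bin. Seat the housing with the green tag in the green-tabbed nest and the one with the red tag in the red-tabbed nest, each flat on the pocket floor with its white snout through the notch: set them down gently, do not drop or throw them. Leave the tape roll, the loose blue block and the oil bottle where they stand.

Things in the scene. Friction and masses are not known exactly. Their poses are not given: they have to be found in the camera images.
- housing_green: Green tag (52 x 30) on top: passed housing 110 (x) x 56 mm, 49 high: black base 24 high; grey upper body 84 (x) x 40 (y), from 24 to 49 high, centred 4 mm to -x; white snout 24 wide, 6 to 20 high, reaching 23 mm past the base's +x end. 0.25 kg. Origin: centre of the base's underside; x lengthwise to the snout, z up.
- housing_green_snout (a point): Tip of the green-tagged housing's snout: 78 mm along its +x, 13 mm above its underside
- housing_red: Red tag (52 x 30) on top: rejected housing 110 (x) x 56 mm, 49 high: black base 24 high; grey upper body 84 (x) x 40 (y), from 24 to 49 high, centred 4 mm to -x; white snout 24 wide, 6 to 20 high, reaching 23 mm past the base's +x end. 0.25 kg. Origin: centre of the base's underside; x lengthwise to the snout, z up.
- housing_red_snout (a point): Tip of the red-tagged housing's snout: 78 mm along its +x, 13 mm above its underside
- nest_pass: Pass nest with a green tab: fixed blue block 142 (x) x 106 mm. Pocket 118 (x) x 64 (y) mm, 4 mm clear round a housing; its floor 20 mm and wall tops 36 mm above the table, wall edges widening upwards. +x end wall: 36 mm notch for the snout; beyond it the coloured tab, 32 x 106, 20 high. Origin: on the table under the pocket centre; x to the notch, z up.
- nest_reject: Reject nest with a red tab: fixed blue block 142 (x) x 106 mm. Pocket 118 (x) x 64 (y) mm, 4 mm clear round a housing; its floor 20 mm and wall tops 36 mm above the table, wall edges widening upwards. +x end wall: 36 mm notch for the snout; beyond it the coloured tab, 32 x 106, 20 high. Origin: on the table under the pocket centre; x to the notch, z up.
- offcut: Aluminium inverted-T profile offcut lying in the pass nest's pocket: flange 70 (x) x 36 (y) x 8 mm, upright web 10 mm thick (y), 70 mm long (x), top 50 mm above its underside; 0.125 kg. Origin: centre of the underside of the flange, z up along the web
- offcut_mid (a point): Point inside the offcut's web, 20 mm above its underside
- scrap_bin: Fixed open orange scrap bin, 170 (x) x 130 (y) x 80 mm high, walls 5 mm. Origin: centre of its underside on the table
- tape_roll: Bystander: tan tape roll lying flat, 84 mm across, 24 mm high; origin at the centre of its underside
- block_a: Bystander: blue support block 80 x 60 x 45 mm; origin at the centre of its underside
- oil_bottle: Bystander: white oil bottle, 60 mm across, 120 mm high, standing; origin at the centre of its underside
Mind the look-alikes: they are no part of the job. Several things have the shape of the offcut; the one meant has the colours described above. What is shaped like the housing_red but pink is not meant.

How it is judged (in metres and radians):
At the end, for the whole second after the job is handed in: Offcut in the scrap bin below its rim; green-tagged housing in the pass nest, red-tagged in the reject nest: underside within 3.5 mm of the pocket floor, centred within 9 mm, level within 0.06 rad, in line within 0.12 rad, snout in the notch; all at rest (x of offcut_mid in the frame of scrap_bin between -0.08 and 0.08 m and y of offcut_mid in the frame of scrap_bin between -0.06 and 0.06 m and z of offcut_mid in the frame of scrap_bin between 0 and 0.065 m and linear speed of offcut below 0.03 m/s and horizontal distance between housing_green and nest_pass below 0.009 m and z of housing_green in the frame of nest_pass between 0.016 and 0.0235 m and angle between each of housing_green, housing_red's own z axis and vertical below 0.06 rad and angle between the x axis of housing_green and the x axis of nest_pass, either way round below 0.12 rad and x of housing_green_snout in the frame of nest_pass above 0.06 m and linear speed of each of housing_green, housing_red below 0.02 m/s and horizontal distance between housing_red and nest_reject below 0.009 m and z of housing_red in the frame of nest_reject between 0.016 and 0.0235 m and angle between the x axis of housing_red and the x axis of nest_reject, either way round below 0.12 rad and x of housing_red_snout in the frame of nest_reject above 0.06 m); the robot touches nothing.
It fails at once if the green-tagged housing falls freely faster than 0.6 m/s (dropped from more than about 18 mm) (linear speed of housing_green above 0.6 m/s and contact force between housing_green and the fingers below 0.05 N).
It fails at once if the red-tagged housing falls freely faster than 0.6 m/s (dropped from more than about 18 mm) (linear speed of housing_red above 0.6 m/s and contact force between housing_red and the fingers below 0.05 N).
It fails at once if a bystander (tape roll, blue block, bottle) is moved more than 30 mm (distance of any of tape_roll, block_a, oil_bottle from where it was at the start of the episode above 0.03 m).
It also fails if it takes over 72 s, if anything falls off the work surface, if the arm or the gripper's body presses on something with over 40 N, if the wrist force passes 120 N, or if a joint passes its speed limit or range.

### The arm

A 6-joint arm with a two-finger parallel gripper is mounted at the origin on the work surface. World frame = base frame: x ahead of the robot, y to its left, z up, the work surface at z = 0. Lengths are in m, angles in degrees, forces in N, time in s.
With the tool pointing down it reaches from about 0.4 to 0.825 m from the base axis. Payload 7 kg.
Tool frame: the origin (TCP) lies midway between the tips of the shut fingers; the grasp point (between the pads) lies bot.grip_point_offset behind it (bot.grip_point_offset is the distance from the TCP to the grasp point, in m); x points along the fingers, z is the direction in which the jaws open and shut, and the axes are right-handed (so a half turn about x gives the same grasp; the last joint's range is limited). The gripper opens to 88 mm and grips with 3 to 60 N. Pads are 19 mm wide; open, the fingers measure 130 mm over their backs; the gripper's body (78 mm by 193 mm) begins 47 mm behind the grasp point.
Start: joints at [-53.394, 20.546, 0.682, 0, -70.136, -16.507], TCP at [0.232, -0.634, 0.227] pointing down, gripper open.
Joint ranges: [-176.03, 176.03], [-82.01, 121.73], [-58.28, 71.71], [-173.87, 95.51], [-174.79, -0.11], [-173.66, 173.66]. Speed limits (degrees/s): [136.94, 136.94, 172.46, 180, 180, 180].

### API

Orientations are given as [roll, pitch, yaw] about the fixed x, y, z axes, in that order (R = Rz(yaw) Ry(pitch) Rx(roll)).
In Python, from rig import bot gives the robot as it stands.
- The arm moves only by the tool servo_tool, never from a script. Its argument "steps" is a list of rows, each an object of numbers: "dx", "dy", "dz": the shift along the world's x, y, z in mm; "wx", "wy", "wz": the turn, a rotation vector about the world's x, y, z in rad; "fingers": the finger opening in mm, from 0 to 87.6. A call has exactly 10 rows; each row shifts and turns the commanded pose from where the row before left it; what a row does not reach is not made up. A row lasts 1/10 s, in which the tool goes at most 50 mm and 8.59 degrees, less where a joint would pass 70% of its speed; a pose out of reach is approached as far as the arm can. A call with a gripper value outside its range is refused whole. The fingers move at their own pace and stop on an object; "force" is the grip in N (left out, the last holds). Time passes only in rows, so rows that do not move let the fingers close, or fill a call up. It gives the time, the measured TCP pose, the force and the opening at its end, in the units of the state.
- bot.sense(): the state, without advancing time (a new reading comes with each control period).
- bot.snapshot(name): name is "scene" or "top" or "wrist"; returns a dict with "image" (480x640x3 uint8, blue, green, red), "vertical_fov" (degrees; the focal length in pixels is half the picture's height over the tangent of half this angle, whatever the lens; pixels are square), "cx", "cy" (the principal point, pixels), "rvec" (rotation vector, rad) and "tvec" (3), from world to camera coordinates, as OpenCV has them. Camera axes: x right, y down, z forward; pixel columns grow to the right and rows downward; lengths in m; the calibration is good to about 2 mm. The wrist camera is an equidistant fisheye: a pixel r from the principal point sees the ray r / f radians off the axis. A picture is of the moment at which its call begins. There is no depth.
- bot.hand_in(): hands the job in, once; it reports no verdict.
Trained networks look in a picture, given as the dict that the camera call returned (one of the last four; its "shot" number tells which), for a name from the list of things; names that differ only in an ending like _2 or _b are one class to them, and where a whole thing is asked for, a point or a joint stands for the part that bears it (a point fixed in the world has none). Each returns a list of dicts, best first, with "p" (0 to 1); they miss things now and then, are a little off and sometimes report something else, mostly with a low value. They report only what shows in the picture. A call takes as long as a camera call. They do not tell look-alikes from the thing itself.
- bot.recognise(target, picture): "rect" ([left, top, width, height] in pixels, round what is visible of it).
- bot.outline_of(target, picture): "mask" (480x640 bool, what is visible of it) and "rect" ([left, top, width, height] in pixels, round what is visible of it).
- bot.pinpoint(target, picture): "pixel" ([row, column] in pixels: a listed point, or the origin of a listed thing).
The state is a dict: "clock": time; "q": joint angles; "joint_velocities": joint speeds; "joint_efforts": joint torques, N m; "ee_pos": TCP position; "ee_rot": TCP orientation; "ft_force": force on the tool from outside, world axes, zero at the start; "ft_torque": the same for the moment, N m; "finger_gap": finger opening in m.
Only numpy, scipy, OpenCV 4.12 (cv2) and the standard library are available. Lean on these libraries where they do the work, as an engineer would, in place of code of your own. Each camera call takes 0.05 s, during which the arm holds its last target. There are 200 camera calls.

## Working session

There is one attempt and no reset: what is moved stays moved. The work goes in short steps, Python scripts to look and compute and a tool call to move; the robot and the scene stay as the last step left them, time stands still between calls to the robot, and variables do not carry over. Pictures are saved under pics/ and viewed, about 8 in all and at most 12, crops included, and the job is handed in when it is done.

Besides the shell and the picture viewer there is one more tool, called after "Request:" as a command line: name --argument value ..., lists and objects as JSON in quotes. servo_tool: Moves the arm, as the interface text tells. Its arguments: {"type":"object","properties":{"steps":{"type":"array"},"force":{"type":"number"}},"required":["steps"]}

```bash
mkdir -p pics; cat > h.py <<'E'
import numpy as np, cv2
from rig import bot
def cam(s):
    f=240/np.tan(np.radians(s["vertical_fov"])/2); R=cv2.Rodrigues(np.array(s["rvec"],float))[0]; t=np.array(s["tvec"],float).ravel()
    return f,R,t
def ray(s,u,v,fish=False):
    f,R,t=cam(s); d=np.array([u-s["cx"],v-s["cy"]])
    if fish:
        r=np.hypot(*d); th=r/f; c=np.array([*(d/max(r,1e-9)*np.sin(th)),np.cos(th)])
    else: c=np.array([*(d/f),1.])
    return -R.T@t, R.T@c
def onz(s,u,v,z,fish=False):
    o,d=ray(s,u,v,fish); return o+d*(z-o[2])/d[2]
def proj(s,P,fish=False):
    f,R,t=cam(s); c=R@np.array(P,float)+t
    if fish:
        r=np.hypot(c[0],c[1]); th=np.arctan2(r,c[2]); return s["cx"]+c[0]/r*th*f, s["cy"]+c[1]/r*th*f
    return s["cx"]+c[0]/c[2]*f, s["cy"]+c[1]/c[2]*f
def tri(rs):
    A=np.zeros((3,3));b=np.zeros(3)
    for o,d in rs:
        d=d/np.linalg.norm(d);M=np.eye(3)-np.outer(d,d);A+=M;b+=M@o
    return np.linalg.solve(A,b)
E
python3 - <<'E'
from h import *
S={n:bot.snapshot(n) for n in("scene","top","wrist")}
for n,s in S.items():
    cv2.imwrite(f"pics/{n}0.png",s["image"]); print(n,s["vertical_fov"],s["cx"],s["cy"],(-cam(s)[1].T@cam(s)[2]).round(3))
    for t in "housing_green housing_green_snout housing_red housing_red_snout nest_pass nest_reject offcut offcut_mid scrap_bin".split():
        print(t,[(np.round(d["pixel"],1).tolist(),round(d["p"],2)) for d in bot.pinpoint(t,s)[:4]])
print(bot.grip_point_offset,bot.sense()["ee_rot"])
E
```

```text
scene 57.40785997834476 320.6183481256311 237.2380462210471 [ 0.837 -0.256  0.851]
housing_green [([235.2, 265.2], 0.74), ([301.0, 351.8], 0.19)]
housing_green_snout [([264.3, 283.8], 0.88), ([197.6, 340.6], 0.59)]
housing_red [([319.9, 194.8], 0.84), ([266.6, 117.2], 0.65)]
housing_red_snout [([289.0, 132.0], 0.87), ([346.3, 216.5], 0.78)]
nest_pass [([300.5, 353.8], 0.9)]
nest_reject [([243.2, 415.6], 0.59)]
offcut [([315.2, 283.7], 0.82), ([240.7, 193.2], 0.67), ([292.2, 350.2], 0.61)]
offcut_mid [([239.9, 191.2], 0.77), ([290.2, 353.7], 0.65), ([314.8, 281.4], 0.64), ([300.7, 352.6], 0.39)]
scrap_bin [([390.6, 278.6], 0.69)]
top 50.618706386419206 330.6547554663841 246.00777066587213 [ 0.42  -0.008  1.231]
housing_green [([285.0, 371.3], 0.81)]
housing_green_snout [([251.4, 372.0], 0.69)]
housing_red [([345.9, 490.6], 0.86), ([258.8, 463.1], 0.59)]
housing_red_snout [([310.2, 489.9], 0.81), ([228.8, 455.2], 0.6)]
nest_pass [([193.8, 347.6], 0.83)]
nest_reject [([198.0, 264.9], 0.91)]
offcut [([321.1, 422.9], 0.66), ([198.5, 346.6], 0.56), ([217.5, 400.9], 0.55)]
offcut_mid [([197.2, 343.6], 0.9), ([211.8, 402.6], 0.81), ([321.3, 423.9], 0.62)]
scrap_bin [([297.6, 209.8], 0.55)]
wrist 65.70646984690485 327.4999136449672 239.15213109604784 [ 0.165 -0.659  0.383]
housing_green []
housing_green_snout []
housing_red []
housing_red_snout []
nest_pass []
nest_reject []
offcut []
offcut_mid []
scrap_bin []
0.0188 [-89.49729217  89.99901236  20.60054711]
```

View pics/top0.png

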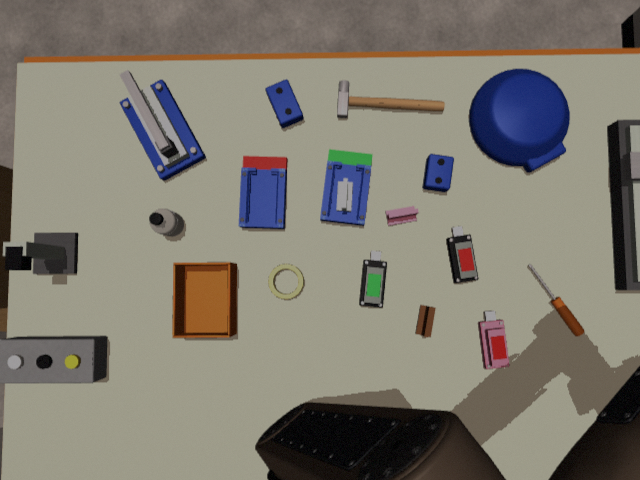

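View pics/scene0.png

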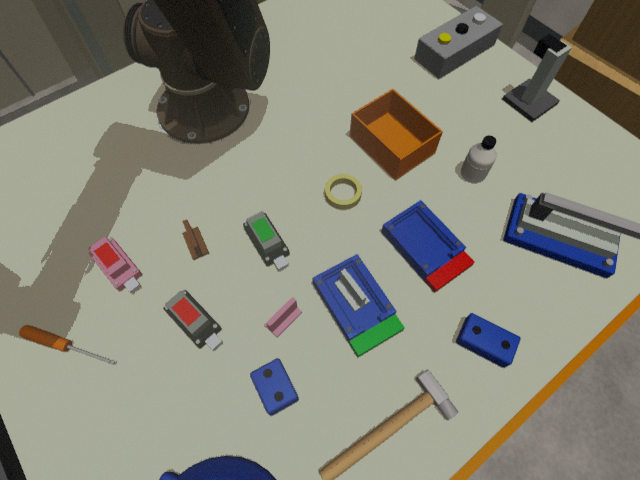

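```bash
cat >> h.py <<'E'
from scipy.optimize import minimize
def box(x0,x1,y0,y1,z0,z1): return [(x,y,z) for x in(x0,x1) for y in(y0,y1) for z in(z0,z1)]
H=box(-55,55,-28,28,0,24)+box(-46,38,-20,20,24,49)+box(55,78,-12,12,6,20)
M={"housing_green":H,"housing_red":H,"nest_pass":box(-71,71,-53,53,0,36)+box(71,103,-53,53,0,20),
"offcut":box(-35,35,-18,18,0,8)+box(-35,35,-5,5,8,50),"scrap_bin":box(-85,85,-65,65,0,80)}
M["nest_reject"]=M["nest_pass"]; M={k:np.array(v)/1e3 for k,v in M.items()}
def hullmask(P):
    m=np.zeros((480,640),np.uint8); cv2.fillConvexPoly(m,cv2.convexHull(np.round(np.array(P)*16).astype(np.int32)),255,cv2.LINE_AA,4); return m/255.
def pose(name,x,y,z,yaw):
    c,s=np.cos(yaw),np.sin(yaw); return M[name]@np.array([[c,s,0],[-s,c,0],[0,0,1]])+[x,y,z]
def getmask(name,s,uv):
    best=None
    for d in bot.outline_of(name,s):
        l,t,w,h=d["rect"]; e=np.hypot(l+w/2-uv[0],t+h/2-uv[1])
        if best is None or e<best[0]: best=(e,d)
    if best is None or best[0]>25: return None
    ys,xs=np.nonzero(best[1]["mask"]); return hullmask(cv2.convexHull(np.stack([xs,ys],1).astype(np.float32))[:,0])
def fit(name,views,p0,fixz=None):
    "views: list of (snap,mask,fish)"
    def cost(q):
        z=q[3]*.1 if fixz is None else fixz; c=0
        for s,m,f in views:
            k=hullmask([proj(s,P,f) for P in pose(name,q[0]*.1,q[1]*.1,z,q[2])])
            c+=1-np.minimum(k,m).sum()/np.maximum(k,m).sum()
        return c/len(views)
    q=np.array([p0[0]*10,p0[1]*10,p0[3],p0[2]*10]); n=4 if fixz is None else 3; q=q[:n]
    for st in(.1,.05,.03):
        r=minimize(cost,q,method="Nelder-Mead",options=dict(initial_simplex=np.vstack([q]+[q+st*e for e in np.eye(n)]),xatol=1e-4,fatol=1e-5)); q=r.x
    return np.array([q[0]*.1,q[1]*.1,q[3]*.1 if n==4 else fixz,q[2]]),r.fun
E
python3 - <<'E'
from h import *
T=bot.snapshot("top");S=bot.snapshot("scene")
seed={"housing_green":((372,282),(267,240),0,0),"housing_red":((463,255),(193,318),.2,0),"nest_pass":((347,188),(358,304),-.1,0),"nest_reject":((264,193),(428,245),0,0),"offcut":((344,196),(352,288),-.1,.02),"scrap_bin":((206,300),(396,134),0,0)}
for n,(a,b,yaw,z) in seed.items():
    p=onz(T,*a,.03); v=[(s,getmask(n,s,uv),False) for s,uv in((T,a),(S,b))]; print(n,[m is not None for _,m,_ in v])
    v=[k for k in v if k[1] is not None]
    for fz in(None,z):
        if len(v)<2 and fz is None: continue
        r,c=fit(n,v,(p[0],p[1],z,yaw),fz); print("  ",(r[:3]*1e3).round(1),np.degrees(r[3]).round(1),round(c,3))
for n,a,z in(("tape",(286,282),.024),("bottle",(165,222),.06)): print(n,onz(T,*a,z).round(3))
E
```

```text
housing_green [True, True]
   [420.3 -89.6  -3.4] -6.0 0.059
   [420.9 -89.8   0. ] -6.1 0.063
housing_red [True, True]
   [ 475.7 -304.4   -6.2] 8.3 0.051
   [ 476.  -303.7    0. ] 7.9 0.063
nest_pass [True, True]
   [637.3 -26.   -4.4] -7.5 0.024
   [637.2 -26.5   0. ] -7.5 0.032
nest_reject [True, True]
   [627.1 173.5  -2.7] -2.0 0.022
   [627.3 172.9   0. ] -2.3 0.026
offcut [True, True]
   [629.5 -23.7  15.3] -4.3 0.059
   [629.9 -24.3  20. ] -3.9 0.069
scrap_bin [True, True]
   [385.5 305.8  -3.7] 0.3 0.02
   [387.  304.5   0. ] 0.7 0.026
tape [0.426 0.116 0.024]
bottle [0.568 0.395 0.06 ]
```

Request:
servo_tool --steps '[{"dx": 20, "dy": 30.5, "wz": -0.0426, "fingers": 40}, {"dx": 20, "dy": 30.5, "wz": -0.0426}, {"dx": 20, "dy": 30.5, "wz": -0.0426}, {"dx": 20, "dy": 30.5, "wz": -0.0426}, {"dx": 20, "dy": 30.5, "wz": -0.0426}, {"dx": 20, "dy": 30.5, "wz": -0.0426}, {"dx": 20, "dy": 30.5, "wz": -0.0426}, {"dx": 20, "dy": 30.5, "wz": -0.0426}, {"dx": 20, "dy": 30.5, "wz": -0.0426}, {"dx": 20, "dy": 30.5, "wz": -0.0426}]' --force 25

```text
$.steps[0]: bad value
```

Request:
servo_tool --steps '[{"dx": 20, "dy": 30.5}, {"dx": 20, "dy": 30.5}, {"dx": 20, "dy": 30.5}, {"dx": 20, "dy": 30.5}, {"dx": 20, "dy": 30.5}, {"dx": 20, "dy": 30.5}, {"dx": 20, "dy": 30.5}, {"dx": 20, "dy": 30.5}, {"dx": 20, "dy": 30.5}, {"dx": 18, "dy": 30.5}]'

```text
$.steps[0]: bad value
```

```bash
python3 - <<'E'
from h import *
s=bot.snapshot("wrist"); im=s["image"]; o=bot.sense(); print(o["ee_pos"],o["ee_rot"])
for n,p in (("nest_pass",(.6373,-.026,0,np.radians(-7.5))),("offcut",(.6297,-.024,.02,np.radians(-4.3)))):
    h=cv2.convexHull(np.array([proj(s,P,True) for P in pose(n,*p)],np.float32)); c=h.mean(0)[0]
    m=getmask(n,s,c)
    if m is not None:
        for fz in (None,p[2]):
            r,co=fit(n,[(s,m,True)],p,fz); print(n,(r[:3]*1e3).round(1),np.degrees(r[3]).round(1),round(co,3))
    cv2.polylines(im,[np.round(h).astype(int)],True,(0,255,255),1)
cv2.imwrite("pics/w1.png",im)
E
```

```text
[ 0.23191503 -0.63387725  0.22652813] [-18.09646596  89.99732299  91.99779299]
```

View pics/w1.png

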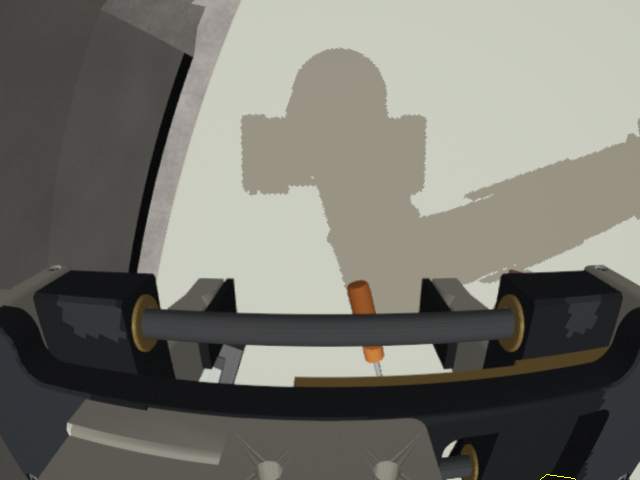

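The picture shows only the start pose (screwdriver at 365,320): the moves were refused. I'll send every field in each row.

Request:
servo_tool --steps '[{"dx": 20, "dy": 30.5, "dz": 0, "wx": 0, "wy": 0, "wz": -0.0426, "fingers": 40}, {"dx": 20, "dy": 30.5, "dz": 0, "wx": 0, "wy": 0, "wz": -0.0426, "fingers": 40}, {"dx": 20, "dy": 30.5, "dz": 0, "wx": 0, "wy": 0, "wz": -0.0426, "fingers": 40}, {"dx": 20, "dy": 30.5, "dz": 0, "wx": 0, "wy": 0, "wz": -0.0426, "fingers": 40}, {"dx": 20, "dy": 30.5, "dz": 0, "wx": 0, "wy": 0, "wz": -0.0426, "fingers": 40}, {"dx": 20, "dy": 30.5, "dz": 0, "wx": 0, "wy": 0, "wz": -0.0426, "fingers": 40}, {"dx": 20, "dy": 30.5, "dz": 0, "wx": 0, "wy": 0, "wz": -0.0426, "fingers": 40}, {"dx": 20, "dy": 30.5, "dz": 0, "wx": 0, "wy": 0, "wz": -0.0426, "fingers": 40}, {"dx": 20, "dy": 30.5, "dz": 0, "wx": 0, "wy": 0, "wz": -0.0426, "fingers": 40}, {"dx": 20, "dy": 30.5, "dz": 0, "wx": 0, "wy": 0, "wz": -0.0426, "fingers": 40}]' --force 25

```text
clock: 3.35
ee_pos: [0.4326, -0.3275, 0.2269]
ee_rot: [-101.8, 90.0, -16.2]
ft_force: [0.4, 0.8, 0.7]
finger_gap: 0.0397
```

Request:
servo_tool --steps '[{"dx": 22, "dy": 33.7, "dz": 0, "wx": 0, "wy": 0, "wz": 0, "fingers": 40}, {"dx": 22, "dy": 33.7, "dz": 0, "wx": 0, "wy": 0, "wz": 0, "fingers": 40}, {"dx": 22, "dy": 33.7, "dz": 0, "wx": 0, "wy": 0, "wz": 0, "fingers": 40}, {"dx": 22, "dy": 33.7, "dz": 0, "wx": 0, "wy": 0, "wz": 0, "fingers": 40}, {"dx": 22, "dy": 33.7, "dz": 0, "wx": 0, "wy": 0, "wz": 0, "fingers": 40}, {"dx": 22, "dy": 33.7, "dz": 0, "wx": 0, "wy": 0, "wz": 0, "fingers": 40}, {"dx": 22, "dy": 33.7, "dz": 0, "wx": 0, "wy": 0, "wz": 0, "fingers": 40}, {"dx": 22, "dy": 33.7, "dz": 0, "wx": 0, "wy": 0, "wz": 0, "fingers": 40}, {"dx": 22, "dy": 33.7, "dz": 0, "wx": 0, "wy": 0, "wz": 0, "fingers": 40}, {"dx": 0, "dy": 0, "dz": 0, "wx": 0, "wy": 0, "wz": 0, "fingers": 40}]'

```text
clock: 4.35
ee_pos: [0.6321, -0.022, 0.2258]
ee_rot: [-54.6, 90.0, 31.3]
ft_force: [-0.1, -0.4, -0.5]
finger_gap: 0.0401
```

```bash
python3 - <<'E'
from h import *
s=bot.snapshot("wrist"); im=s["image"].copy(); o=bot.sense(); print(o["ee_pos"],o["ee_rot"])
for n,p in (("nest_pass",(.6373,-.026,0,np.radians(-7.5))),("offcut",(.6297,-.024,.02,np.radians(-4.3)))):
    h=cv2.convexHull(np.array([proj(s,P,True) for P in pose(n,*p)],np.float32)); c=h.mean(0)[0]
    m=getmask(n,s,c)
    if m is not None:
        for fz in (None,p[2]):
            r,co=fit(n,[(s,m,True)],p,fz); print(n,(r[:3]*1e3).round(1),np.degrees(r[3]).round(1),round(co,3))
    cv2.polylines(im,[np.round(h).astype(int)],True,(0,255,255),1)
cv2.imwrite("pics/w2.png",im)
E
```

```text
[ 0.6308239  -0.02351938  0.22582653] [ 105.84375985   89.95764856 -168.31190526]
nest_pass [637.9 -27.8   2.5] -7.6 0.027
nest_pass [638.3 -27.7   0. ] -7.5 0.031
offcut [631.1 -24.8  16.1] -3.2 0.028
offcut [630.3 -24.7  20. ] -3.1 0.032
```

View pics/w2.png

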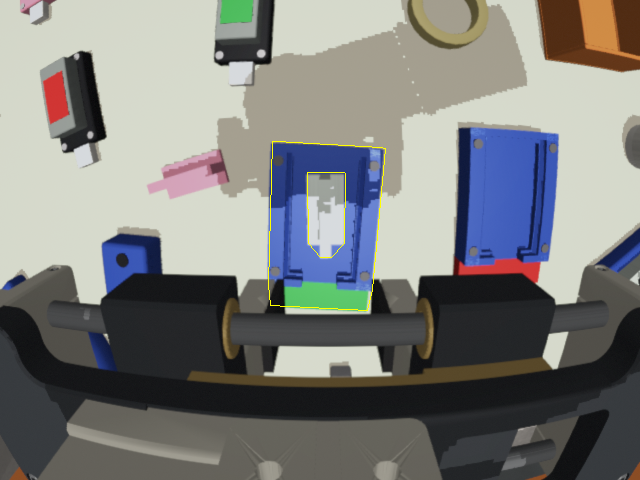

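Request:
servo_tool --steps '[{"dx": 0, "dy": -1, "dz": -20, "wx": 0, "wy": 0, "wz": 0, "fingers": 40}, {"dx": 0, "dy": 0, "dz": -20, "wx": 0, "wy": 0, "wz": 0, "fingers": 40}, {"dx": 0, "dy": 0, "dz": -20, "wx": 0, "wy": 0, "wz": 0, "fingers": 40}, {"dx": 0, "dy": 0, "dz": -20, "wx": 0, "wy": 0, "wz": 0, "fingers": 40}, {"dx": 0, "dy": 0, "dz": -20, "wx": 0, "wy": 0, "wz": 0, "fingers": 40}, {"dx": 0, "dy": 0, "dz": -20, "wx": 0, "wy": 0, "wz": 0, "fingers": 40}, {"dx": 0, "dy": 0, "dz": -20, "wx": 0, "wy": 0, "wz": 0, "fingers": 40}, {"dx": 0, "dy": 0, "dz": -20, "wx": 0, "wy": 0, "wz": 0, "fingers": 40}, {"dx": 0, "dy": 0, "dz": -14, "wx": 0, "wy": 0, "wz": 0, "fingers": 40}, {"dx": 0, "dy": 0, "dz": -8, "wx": 0, "wy": 0, "wz": 0, "fingers": 40}]'

```text
clock: 5.5
ee_pos: [0.6292, -0.0275, 0.0437]
ee_rot: [108.0, 89.9, -166.4]
ft_force: [0.3, 0.0, 0.5]
finger_gap: 0.0396
```

Request:
servo_tool --steps '[{"dx": 0, "dy": 0, "dz": 0, "wx": 0, "wy": 0, "wz": 0, "fingers": 0}, {"dx": 0, "dy": 0, "dz": 0, "wx": 0, "wy": 0, "wz": 0, "fingers": 0}, {"dx": 0, "dy": 0, "dz": 0, "wx": 0, "wy": 0, "wz": 0, "fingers": 0}, {"dx": 0, "dy": 0, "dz": 0, "wx": 0, "wy": 0, "wz": 0, "fingers": 0}, {"dx": 0, "dy": 0, "dz": 0, "wx": 0, "wy": 0, "wz": 0, "fingers": 0}, {"dx": 0, "dy": 0, "dz": 0, "wx": 0, "wy": 0, "wz": 0, "fingers": 0}, {"dx": 0, "dy": 0, "dz": 10, "wx": 0, "wy": 0, "wz": 0, "fingers": 0}, {"dx": 0, "dy": 0, "dz": 20, "wx": 0, "wy": 0, "wz": 0, "fingers": 0}, {"dx": 0, "dy": 0, "dz": 40, "wx": 0, "wy": 0, "wz": 0, "fingers": 0}, {"dx": 0, "dy": 0, "dz": 40, "wx": 0, "wy": 0, "wz": 0, "fingers": 0}]'

```text
clock: 6.5
ee_pos: [0.6291, -0.0268, 0.1555]
ee_rot: [107.9, 89.9, -166.4]
ft_force: [1.7, 0.1, -0.2]
finger_gap: 0.01
```

Request:
servo_tool --steps '[{"dx": -24.3, "dy": 33.2, "dz": 5, "wx": 0, "wy": 0, "wz": 0, "fingers": 0}, {"dx": -24.3, "dy": 33.2, "dz": 0, "wx": 0, "wy": 0, "wz": 0, "fingers": 0}, {"dx": -24.3, "dy": 33.2, "dz": 0, "wx": 0, "wy": 0, "wz": 0, "fingers": 0}, {"dx": -24.3, "dy": 33.2, "dz": 0, "wx": 0, "wy": 0, "wz": 0, "fingers": 0}, {"dx": -24.3, "dy": 33.2, "dz": 0, "wx": 0, "wy": 0, "wz": 0, "fingers": 0}, {"dx": -24.3, "dy": 33.2, "dz": 0, "wx": 0, "wy": 0, "wz": 0, "fingers": 0}, {"dx": -24.3, "dy": 33.2, "dz": 0, "wx": 0, "wy": 0, "wz": 0, "fingers": 0}, {"dx": -24.3, "dy": 33.2, "dz": 0, "wx": 0, "wy": 0, "wz": 0, "fingers": 0}, {"dx": -24.3, "dy": 33.2, "dz": 0, "wx": 0, "wy": 0, "wz": 0, "fingers": 0}, {"dx": -24.3, "dy": 33.2, "dz": 0, "wx": 0, "wy": 0, "wz": 0, "fingers": 0}]'

```text
clock: 7.5
ee_pos: [0.3856, 0.3064, 0.1602]
ee_rot: [-18.2, 90.0, 67.4]
ft_force: [0.4, 0.7, -1.4]
finger_gap: 0.01
```

Request:
servo_tool --steps '[{"dx": 0, "dy": 0, "dz": 0, "wx": 0, "wy": 0, "wz": 0, "fingers": 0}, {"dx": 0, "dy": 0, "dz": -35, "wx": 0, "wy": 0, "wz": 0, "fingers": 0}, {"dx": 0, "dy": 0, "dz": -35, "wx": 0, "wy": 0, "wz": 0, "fingers": 0}, {"dx": 0, "dy": 0, "dz": -35, "wx": 0, "wy": 0, "wz": 0, "fingers": 0}, {"dx": 0, "dy": 0, "dz": -17, "wx": 0, "wy": 0, "wz": 0, "fingers": 0}, {"dx": 0, "dy": 0, "dz": 0, "wx": 0, "wy": 0, "wz": 0, "fingers": 0}, {"dx": 0, "dy": 0, "dz": 0, "wx": 0, "wy": 0, "wz": 0, "fingers": 30}, {"dx": 0, "dy": 0, "dz": 0, "wx": 0, "wy": 0, "wz": 0, "fingers": 30}, {"dx": 0, "dy": 0, "dz": 0, "wx": 0, "wy": 0, "wz": 0, "fingers": 30}, {"dx": 0, "dy": 0, "dz": 0, "wx": 0, "wy": 0, "wz": 0, "fingers": 30}]'

```text
clock: 8.5
ee_pos: [0.3873, 0.306, 0.0386]
ee_rot: [-26.1, 89.9, 59.6]
ft_force: [-0.2, -0.4, -0.1]
finger_gap: 0.0296
```

Request:
servo_tool --steps '[{"dx": 0, "dy": 0, "dz": 40, "wx": 0, "wy": 0, "wz": 0, "fingers": 30}, {"dx": 0, "dy": 0, "dz": 40, "wx": 0, "wy": 0, "wz": 0, "fingers": 30}, {"dx": 0, "dy": 0, "dz": 40, "wx": 0, "wy": 0, "wz": 0, "fingers": 30}, {"dx": 0, "dy": 0, "dz": 40, "wx": 0, "wy": 0, "wz": 0, "fingers": 70}, {"dx": 3, "dy": -36, "dz": 5, "wx": 0, "wy": 0, "wz": -0.005, "fingers": 70}, {"dx": 3, "dy": -36, "dz": 0, "wx": 0, "wy": 0, "wz": -0.005, "fingers": 70}, {"dx": 3, "dy": -36, "dz": 0, "wx": 0, "wy": 0, "wz": -0.005, "fingers": 70}, {"dx": 3, "dy": -36, "dz": 0, "wx": 0, "wy": 0, "wz": -0.005, "fingers": 70}, {"dx": 3, "dy": -36, "dz": 0, "wx": 0, "wy": 0, "wz": -0.005, "fingers": 70}, {"dx": 3, "dy": -36, "dz": 0, "wx": 0, "wy": 0, "wz": -0.005, "fingers": 70}]'

```text
clock: 9.5
ee_pos: [0.4048, 0.0881, 0.2033]
ee_rot: [-45.0, 89.9, 39.0]
ft_force: [-0.1, 0.4, 1.0]
finger_gap: 0.0698
```

Request:
servo_tool --steps '[{"dx": 3, "dy": -36, "dz": 0, "wx": 0, "wy": 0, "wz": 0, "fingers": 70}, {"dx": 3, "dy": -36, "dz": 0, "wx": 0, "wy": 0, "wz": 0, "fingers": 70}, {"dx": 3, "dy": -36, "dz": 0, "wx": 0, "wy": 0, "wz": 0, "fingers": 70}, {"dx": 3, "dy": -36, "dz": 0, "wx": 0, "wy": 0, "wz": 0, "fingers": 70}, {"dx": 3, "dy": -36, "dz": 0, "wx": 0, "wy": 0, "wz": 0, "fingers": 70}, {"dx": 0, "dy": 0, "dz": 0, "wx": 0, "wy": 0, "wz": 0, "fingers": 70}, {"dx": 0, "dy": 0, "dz": 0, "wx": 0, "wy": 0, "wz": 0, "fingers": 70}, {"dx": 0, "dy": 0, "dz": 0, "wx": 0, "wy": 0, "wz": 0, "fingers": 70}, {"dx": 0, "dy": 0, "dz": 0, "wx": 0, "wy": 0, "wz": 0, "fingers": 70}, {"dx": 0, "dy": 0, "dz": 0, "wx": 0, "wy": 0, "wz": 0, "fingers": 70}]'

```text
clock: 10.5
ee_pos: [0.42, -0.0898, 0.2027]
ee_rot: [-60.0, 90.0, 24.0]
ft_force: [0.4, -0.1, -0.2]
finger_gap: 0.0701
```

```bash
cat >> h.py <<'E'
def jaw():
    o=bot.sense(); import scipy.spatial.transform as t
    z=t.Rotation.from_euler("xyz",o["ee_rot"],degrees=True).as_matrix()[:,2]
    return (np.array(o["ee_pos"])*1e3).round(1), round(np.degrees(np.arctan2(z[1],z[0]))%180,1)
def tagfit(s,color,near,fish=True,ztag=.049):
    "tag centre & yaw from colour"
    hsv=cv2.cvtColor(s["image"],cv2.COLOR_BGR2HSV); h,sa,v=cv2.split(hsv)
    m=((sa>150)&(v>60)&(((h>45)&(h<80)) if color=="green" else ((h<8)|(h>172)))).astype(np.uint8)
    n,l,st,c=cv2.connectedComponentsWithStats(m)
    ok=[i for i in range(1,n) if st[i,4]>60]; i=min(ok,key=lambda i:np.hypot(*(c[i]-near)))
    ys,xs=np.nonzero(l==i); w=np.array([onz(s,x,y,ztag,fish)[:2] for x,y in zip(xs,ys)],np.float32)*1e3
    (cx,cy),(a,b),_=r=cv2.minAreaRect(w); e=np.linalg.eigh(np.cov((w-w.mean(0)).T))[1][:,1]
    return w.mean(0).round(1),(round(a,1),round(b,1)),round(np.degrees(np.arctan(e[1]/e[0])),1),c[i].round(0)
E
python3 - <<'E'
from h import *
s=bot.snapshot("wrist"); im=s["image"].copy(); print(jaw())
n,p="housing_green",(.4205,-.0897,0,np.radians(-6))
h=cv2.convexHull(np.array([proj(s,P,True) for P in pose(n,*p)],np.float32)); c=h.mean(0)[0]
m=getmask(n,s,c)
if m is not None:
    for fz in (None,0): r,co=fit(n,[(s,m,True)],p,fz); print(n,(r[:3]*1e3).round(1),np.degrees(r[3]).round(1),round(co,3))
T=bot.snapshot("top")
print(tagfit(s,"green",c)); print(tagfit(T,"green",(374,285),False))
print(tagfit(T,"red",(466,260),False))
cv2.polylines(im,[np.round(h).astype(int)],True,(0,255,255),1)
cv2.imwrite("pics/w3.png",np.hstack([im,T["image"][120:360,150:550].repeat(2,0).repeat(2,1)])[:,:1440][:,::1]) if 0 else cv2.imwrite("pics/w3.png",im)
cv2.imwrite("pics/t3.png",T["image"])
E
```

```text
(array([420. , -89.8, 202.7]), np.float64(84.1))
housing_green [423.  -90.8  -5.5] -6.4 0.03
housing_green [422.3 -90.6   0. ] -6.7 0.041
(array([403.1, -89.5], dtype=float32), (28.1, 20.8), np.float64(82.0), array([326., 202.]))
(array([718.6, -38.6], dtype=float32), (98.8, 26.9), np.float64(82.4), array([350., 157.]))
(array([ 474.7, -304.3], dtype=float32), (50.3, 29.0), np.float64(7.9), array([466., 259.]))
```

View pics/w3.png

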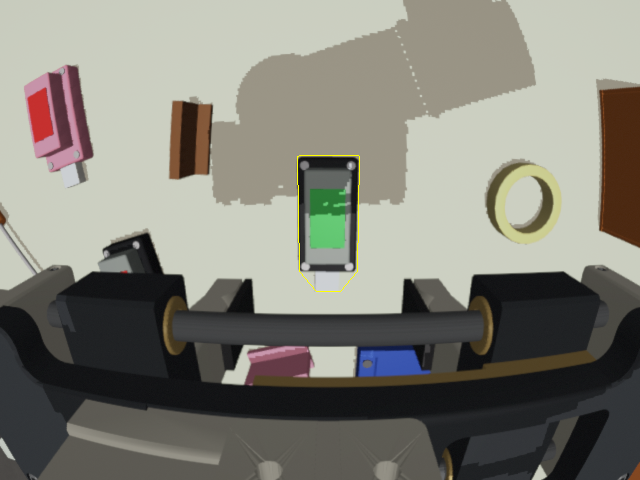

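Request:
servo_tool --steps '[{"dx": 1, "dy": -0.5, "dz": -24, "wx": 0, "wy": 0, "wz": -0.01, "fingers": 70}, {"dx": 0, "dy": 0, "dz": -24, "wx": 0, "wy": 0, "wz": 0, "fingers": 70}, {"dx": 0, "dy": 0, "dz": -24, "wx": 0, "wy": 0, "wz": 0, "fingers": 70}, {"dx": 0, "dy": 0, "dz": -24, "wx": 0, "wy": 0, "wz": 0, "fingers": 70}, {"dx": 0, "dy": 0, "dz": -24, "wx": 0, "wy": 0, "wz": 0, "fingers": 70}, {"dx": 0, "dy": 0, "dz": -24, "wx": 0, "wy": 0, "wz": 0, "fingers": 70}, {"dx": 0, "dy": 0, "dz": -18, "wx": 0, "wy": 0, "wz": 0, "fingers": 70}, {"dx": 0, "dy": 0, "dz": -10, "wx": 0, "wy": 0, "wz": 0, "fingers": 70}, {"dx": 0, "dy": 0, "dz": 0, "wx": 0, "wy": 0, "wz": 0, "fingers": 70}, {"dx": 0, "dy": 0, "dz": 0, "wx": 0, "wy": 0, "wz": 0, "fingers": 70}]'

```text
clock: 11.65
ee_pos: [0.4214, -0.0909, 0.031]
ee_rot: [-103.0, 90.0, -19.6]
ft_force: [0.2, -0.1, 0.4]
finger_gap: 0.0702
```

```bash
python3 -c "
from h import *
print(jaw(),bot.sense()['ft_force'])"
```

```text
(array([421.4, -90.9,  31. ]), np.float64(83.4)) [ 0.23983635 -0.10568562  0.42326454]
```

Request:
servo_tool --steps '[{"dx": 0, "dy": 0, "dz": -2, "wx": 0, "wy": 0, "wz": 0, "fingers": 20}, {"dx": 0, "dy": 0, "dz": 0, "wx": 0, "wy": 0, "wz": 0, "fingers": 20}, {"dx": 0, "dy": 0, "dz": 0, "wx": 0, "wy": 0, "wz": 0, "fingers": 20}, {"dx": 0, "dy": 0, "dz": 0, "wx": 0, "wy": 0, "wz": 0, "fingers": 20}, {"dx": 0, "dy": 0, "dz": 0, "wx": 0, "wy": 0, "wz": 0, "fingers": 20}, {"dx": 0, "dy": 0, "dz": 0, "wx": 0, "wy": 0, "wz": 0, "fingers": 20}, {"dx": 0, "dy": 0, "dz": 0, "wx": 0, "wy": 0, "wz": 0, "fingers": 20}, {"dx": 0, "dy": 0, "dz": 0, "wx": 0, "wy": 0, "wz": 0, "fingers": 20}, {"dx": 0, "dy": 0, "dz": 0, "wx": 0, "wy": 0, "wz": 0, "fingers": 20}, {"dx": 0, "dy": 0, "dz": 0, "wx": 0, "wy": 0, "wz": 0, "fingers": 20}]' --force 40

```text
clock: 12.65
ee_pos: [0.4212, -0.091, 0.0289]
ee_rot: [-76.0, 90.0, 7.4]
ft_force: [-1.3, 1.8, 5.5]
finger_gap: 0.0398
```

Request:
servo_tool --steps '[{"dx": 0, "dy": 0, "dz": 5, "wx": 0, "wy": 0, "wz": 0, "fingers": 20}, {"dx": 0, "dy": 0, "dz": 10, "wx": 0, "wy": 0, "wz": 0, "fingers": 20}, {"dx": 0, "dy": 0, "dz": 15, "wx": 0, "wy": 0, "wz": 0, "fingers": 20}, {"dx": 0, "dy": 0, "dz": 20, "wx": 0, "wy": 0, "wz": 0, "fingers": 20}, {"dx": 0, "dy": 0, "dz": 20, "wx": 0, "wy": 0, "wz": 0, "fingers": 20}, {"dx": 0, "dy": 0, "dz": 20, "wx": 0, "wy": 0, "wz": 0, "fingers": 20}, {"dx": 0, "dy": 0, "dz": 10, "wx": 0, "wy": 0, "wz": 0, "fingers": 20}, {"dx": 0, "dy": 0, "dz": 0, "wx": 0, "wy": 0, "wz": 0, "fingers": 20}, {"dx": 0, "dy": 0, "dz": 0, "wx": 0, "wy": 0, "wz": 0, "fingers": 20}, {"dx": 0, "dy": 0, "dz": 0, "wx": 0, "wy": 0, "wz": 0, "fingers": 20}]'

```text
clock: 13.65
ee_pos: [0.4201, -0.0912, 0.1276]
ee_rot: [102.1, 89.9, -174.5]
ft_force: [0.0, -0.5, -2.6]
finger_gap: 0.0398
```

```bash
python3 - <<'E'
from h import *
s=bot.snapshot("wrist"); im=s["image"].copy(); j=jaw(); print(j)
n="housing_green"; z=j[0][2]/1e3-.029; p=(.4217,-.0907,z,np.radians(-6.6))
h=cv2.convexHull(np.array([proj(s,P,True) for P in pose(n,*p)],np.float32)); c=h.mean(0)[0]; print(c)
m=getmask(n,s,c)
if m is not None:
    for fz in (None,z): r,co=fit(n,[(s,m,True)],p,fz); print(n,(r[:3]*1e3).round(1),np.degrees(r[3]).round(1),round(co,3))
print([(np.round(d["pixel"]),d["p"]) for d in bot.pinpoint("housing_green_snout",s)],proj(s,np.array([.078,0,.013])@np.array([[np.cos(p[3]),np.sin(p[3]),0],[-np.sin(p[3]),np.cos(p[3]),0],[0,0,1]])+p[:3],True))
cv2.polylines(im,[np.round(h).astype(int)],True,(0,255,255),1)
cv2.imwrite("pics/w4.png",im)
E
```

```text
(array([420.2, -91.2, 127.6]), np.float64(83.4))
[329.71854 286.2863 ]
housing_green [421.1 -91.7  94.3] -6.7 0.106
housing_green [420.7 -91.9  98.6] -6.8 0.112
[] (np.float64(329.4530410520848), np.float64(403.2180525552472))
```

View pics/w4.png

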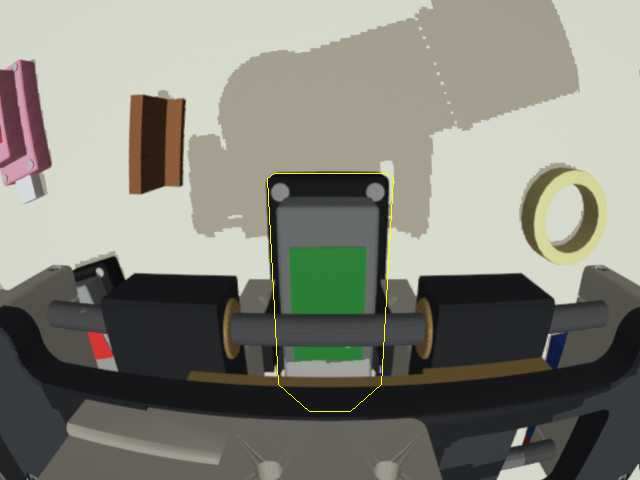

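Request:
servo_tool --steps '[{"dx": 27, "dy": 8, "dz": 0, "wx": 0, "wy": 0, "wz": -0.002, "fingers": 20}, {"dx": 27, "dy": 8, "dz": 0, "wx": 0, "wy": 0, "wz": -0.002, "fingers": 20}, {"dx": 27, "dy": 8, "dz": 0, "wx": 0, "wy": 0, "wz": -0.002, "fingers": 20}, {"dx": 27, "dy": 8, "dz": 0, "wx": 0, "wy": 0, "wz": -0.002, "fingers": 20}, {"dx": 27, "dy": 8, "dz": 0, "wx": 0, "wy": 0, "wz": -0.002, "fingers": 20}, {"dx": 27, "dy": 8, "dz": 0, "wx": 0, "wy": 0, "wz": -0.002, "fingers": 20}, {"dx": 27, "dy": 8, "dz": 0, "wx": 0, "wy": 0, "wz": -0.002, "fingers": 20}, {"dx": 27, "dy": 8, "dz": 0, "wx": 0, "wy": 0, "wz": -0.002, "fingers": 20}, {"dx": 0, "dy": 0, "dz": 0, "wx": 0, "wy": 0, "wz": 0, "fingers": 20}, {"dx": 0, "dy": 0, "dz": 0, "wx": 0, "wy": 0, "wz": 0, "fingers": 20}]'

```text
clock: 14.8
ee_pos: [0.6365, -0.027, 0.1269]
ee_rot: [107.3, 89.8, -170.2]
ft_force: [-1.0, 0.3, -4.2]
finger_gap: 0.0398
```

Request:
servo_tool --steps '[{"dx": 0, "dy": 0, "dz": -10, "wx": 0, "wy": 0, "wz": 0, "fingers": 20}, {"dx": 0, "dy": 0, "dz": -10, "wx": 0, "wy": 0, "wz": 0, "fingers": 20}, {"dx": 0, "dy": 0, "dz": -10, "wx": 0, "wy": 0, "wz": 0, "fingers": 20}, {"dx": 0, "dy": 0, "dz": -10, "wx": 0, "wy": 0, "wz": 0, "fingers": 20}, {"dx": 0, "dy": 0, "dz": -5, "wx": 0, "wy": 0, "wz": 0, "fingers": 20}, {"dx": 0, "dy": 0, "dz": 0, "wx": 0, "wy": 0, "wz": 0, "fingers": 20}, {"dx": 0, "dy": 0, "dz": 0, "wx": 0, "wy": 0, "wz": 0, "fingers": 20}, {"dx": 0, "dy": 0, "dz": 0, "wx": 0, "wy": 0, "wz": 0, "fingers": 20}, {"dx": 0, "dy": 0, "dz": 0, "wx": 0, "wy": 0, "wz": 0, "fingers": 20}, {"dx": 0, "dy": 0, "dz": 0, "wx": 0, "wy": 0, "wz": 0, "fingers": 20}]'

```text
clock: 15.8
ee_pos: [0.6371, -0.027, 0.084]
ee_rot: [-68.3, 90.0, 14.1]
ft_force: [0.4, -0.6, -2.2]
finger_gap: 0.0397
```

```bash
python3 - <<'E'
from h import *
s=bot.snapshot("wrist"); im=s["image"].copy(); j=jaw(); print(j)
z=j[0][2]/1e3-.029
def draw(P,col): cv2.polylines(im,[np.round([proj(s,q,True) for q in P]).astype(int)],True,col,1)
a=np.radians(j[1]-90); off=np.array([np.cos(a),np.sin(a)])*.0012
def rect(x0,x1,w,z,c,yaw):
    k,q=np.cos(yaw),np.sin(yaw); return [(c[0]+k*x-q*y,c[1]+q*x+k*y,z) for x,y in((x0,-w),(x1,-w),(x1,w),(x0,w))]
draw(rect(-.055,.055,.028,z+.024,j[0][:2]/1e3+off,a),(0,255,0))
N=(.6377,-.027); y=np.radians(-7.5)
draw(rect(-.071,.071,.053,.036,N,y),(0,255,255)); draw(rect(-.059,.059,.032,.020,N,y),(255,0,255))
cv2.imwrite("pics/w5.png",im)
E
```

```text
(array([637.1, -27. ,  83.9]), np.float64(82.5))
```

View pics/w5.png

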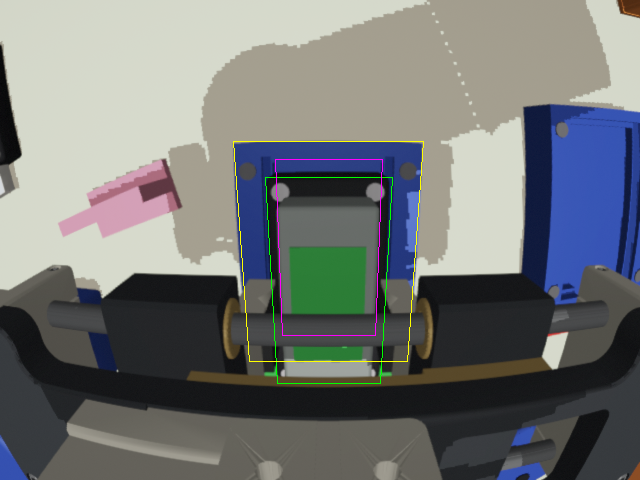

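Request:
servo_tool --steps '[{"dx": -0.5, "dy": 0, "dz": -6, "wx": 0, "wy": 0, "wz": 0, "fingers": 20}, {"dx": 0, "dy": 0, "dz": -6, "wx": 0, "wy": 0, "wz": 0, "fingers": 20}, {"dx": 0, "dy": 0, "dz": -6, "wx": 0, "wy": 0, "wz": 0, "fingers": 20}, {"dx": 0, "dy": 0, "dz": -5, "wx": 0, "wy": 0, "wz": 0, "fingers": 20}, {"dx": 0, "dy": 0, "dz": -4, "wx": 0, "wy": 0, "wz": 0, "fingers": 20}, {"dx": 0, "dy": 0, "dz": -3, "wx": 0, "wy": 0, "wz": 0, "fingers": 20}, {"dx": 0, "dy": 0, "dz": -2, "wx": 0, "wy": 0, "wz": 0, "fingers": 20}, {"dx": 0, "dy": 0, "dz": -1, "wx": 0, "wy": 0, "wz": 0, "fingers": 20}, {"dx": 0, "dy": 0, "dz": 0, "wx": 0, "wy": 0, "wz": 0, "fingers": 20}, {"dx": 0, "dy": 0, "dz": 0, "wx": 0, "wy": 0, "wz": 0, "fingers": 20}]'

```text
clock: 16.85
ee_pos: [0.6366, -0.0271, 0.0508]
ee_rot: [-74.6, 90.0, 7.9]
ft_force: [-0.2, -0.2, -3.8]
finger_gap: 0.0398
```

Request:
servo_tool --steps '[{"dx": 0, "dy": 0, "dz": -1, "wx": 0, "wy": 0, "wz": 0, "fingers": 20}, {"dx": 0, "dy": 0, "dz": -0.7, "wx": 0, "wy": 0, "wz": 0, "fingers": 20}, {"dx": 0, "dy": 0, "dz": 0, "wx": 0, "wy": 0, "wz": 0, "fingers": 20}, {"dx": 0, "dy": 0, "dz": 0, "wx": 0, "wy": 0, "wz": 0, "fingers": 42}, {"dx": 0, "dy": 0, "dz": 0, "wx": 0, "wy": 0, "wz": 0, "fingers": 44}, {"dx": 0, "dy": 0, "dz": 0, "wx": 0, "wy": 0, "wz": 0, "fingers": 48}, {"dx": 0, "dy": 0, "dz": 0, "wx": 0, "wy": 0, "wz": 0, "fingers": 54}, {"dx": 0, "dy": 0, "dz": 0, "wx": 0, "wy": 0, "wz": 0, "fingers": 60}, {"dx": 0, "dy": 0, "dz": 0, "wx": 0, "wy": 0, "wz": 0, "fingers": 60}, {"dx": 0, "dy": 0, "dz": 0, "wx": 0, "wy": 0, "wz": 0, "fingers": 60}]'

```text
clock: 17.85
ee_pos: [0.6365, -0.0271, 0.0489]
ee_rot: [-71.4, 90.0, 11.0]
ft_force: [0.9, 0.3, 1.1]
finger_gap: 0.0596
```

Request:
servo_tool --steps '[{"dx": 0, "dy": 0, "dz": 15, "wx": 0, "wy": 0, "wz": 0, "fingers": 60}, {"dx": 0, "dy": 0, "dz": 25, "wx": 0, "wy": 0, "wz": 0, "fingers": 60}, {"dx": 0, "dy": 0, "dz": 35, "wx": 0, "wy": 0, "wz": 0, "fingers": 70}, {"dx": 0, "dy": 0, "dz": 40, "wx": 0, "wy": 0, "wz": 0, "fingers": 70}, {"dx": 0, "dy": 0, "dz": 35, "wx": 0, "wy": 0, "wz": 0, "fingers": 70}, {"dx": 0, "dy": 0, "dz": 0, "wx": 0, "wy": 0, "wz": 0, "fingers": 70}, {"dx": 0, "dy": 0, "dz": 0, "wx": 0, "wy": 0, "wz": 0, "fingers": 70}, {"dx": 0, "dy": 0, "dz": 0, "wx": 0, "wy": 0, "wz": 0, "fingers": 70}, {"dx": 0, "dy": 0, "dz": 0, "wx": 0, "wy": 0, "wz": 0, "fingers": 70}, {"dx": 0, "dy": 0, "dz": 0, "wx": 0, "wy": 0, "wz": 0, "fingers": 70}]'

```text
clock: 18.85
ee_pos: [0.636, -0.0272, 0.1977]
ee_rot: [110.0, 89.9, -167.5]
ft_force: [0.2, 0.3, -0.7]
finger_gap: 0.0702
```

```bash
python3 - <<'E'
from h import *
s=bot.snapshot("wrist"); print(jaw()); cv2.imwrite("pics/w6.png",s["image"])
n="housing_green"; p=(.6377,-.027,.02,np.radians(-7.5)); c=np.mean([proj(s,P,True) for P in pose(n,*p)],0)
m=getmask(n,s,c)
if m is not None:
    for fz in (None,.02): r,co=fit(n,[(s,m,True)],p,fz); print((r[:3]*1e3).round(1),np.degrees(r[3]).round(1),round(co,3))
E
```

```text
(array([636.1, -27.2, 197.9]), np.float64(82.5))
[637.  -27.2  19.8] -7.7 0.026
[637.  -27.1  20. ] -7.7 0.026
```

View pics/w6.png

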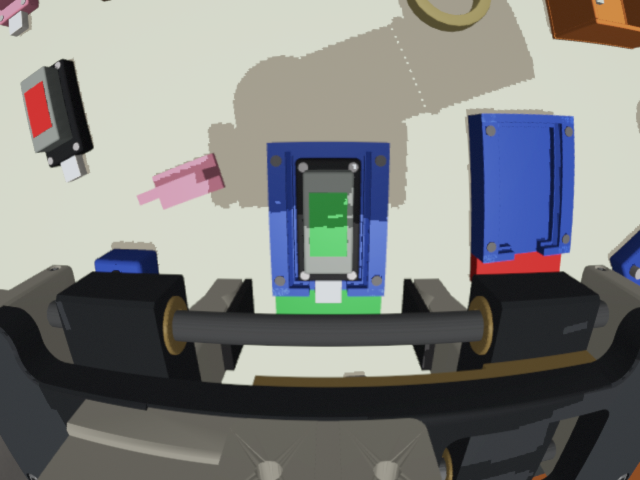

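Green housing is seated with its snout at (328,290) in the notch. Next, the red one.

Request:
servo_tool --steps '[{"dx": -18, "dy": -30.8, "dz": 0, "wx": 0, "wy": 0, "wz": 0.03, "fingers": 70}, {"dx": -18, "dy": -30.8, "dz": 0, "wx": 0, "wy": 0, "wz": 0.03, "fingers": 70}, {"dx": -18, "dy": -30.8, "dz": 0, "wx": 0, "wy": 0, "wz": 0.03, "fingers": 70}, {"dx": -18, "dy": -30.8, "dz": 0, "wx": 0, "wy": 0, "wz": 0.03, "fingers": 70}, {"dx": -18, "dy": -30.8, "dz": 0, "wx": 0, "wy": 0, "wz": 0.03, "fingers": 70}, {"dx": -18, "dy": -30.8, "dz": 0, "wx": 0, "wy": 0, "wz": 0.03, "fingers": 70}, {"dx": -18, "dy": -30.8, "dz": 0, "wx": 0, "wy": 0, "wz": 0.03, "fingers": 70}, {"dx": -18, "dy": -30.8, "dz": 0, "wx": 0, "wy": 0, "wz": 0.03, "fingers": 70}, {"dx": -16, "dy": -30.6, "dz": 0, "wx": 0, "wy": 0, "wz": 0.03, "fingers": 70}, {"dx": 0, "dy": 0, "dz": 0, "wx": 0, "wy": 0, "wz": 0, "fingers": 70}]'

```text
clock: 19.95
ee_pos: [0.4745, -0.3067, 0.1987]
ee_rot: [93.1, 89.9, -169.0]
ft_force: [-0.2, -0.0, 0.5]
finger_gap: 0.07
```

```bash
python3 - <<'E'
from h import *
bot.snapshot("wrist");bot.snapshot("wrist");s=bot.snapshot("wrist"); print(jaw()); cv2.imwrite("pics/w7.png",s["image"])
n="housing_red"; p=(.4758,-.304,0,np.radians(8)); c=np.mean([proj(s,P,True) for P in pose(n,*p)],0)
m=getmask(n,s,c)
if m is not None:
    for fz in (None,0): r,co=fit(n,[(s,m,True)],p,fz); print((r[:3]*1e3).round(1),np.degrees(r[3]).round(1),round(co,3))
print(tagfit(s,"red",c))
E
```

```text
(array([ 476.4, -304.2,  198.7]), np.float64(97.9))
[ 479.2 -304.5   -4.6] 8.4 0.034
[ 478.8 -304.5    0. ] 8.4 0.039
(array([ 474.1, -305.3], dtype=float32), (50.7, 29.2), np.float64(7.9), array([328., 220.]))
```

Request:
servo_tool --steps '[{"dx": 1.5, "dy": -0.3, "dz": -24, "wx": 0, "wy": 0, "wz": 0.005, "fingers": 70}, {"dx": 0, "dy": 0, "dz": -24, "wx": 0, "wy": 0, "wz": 0, "fingers": 70}, {"dx": 0, "dy": 0, "dz": -24, "wx": 0, "wy": 0, "wz": 0, "fingers": 70}, {"dx": 0, "dy": 0, "dz": -24, "wx": 0, "wy": 0, "wz": 0, "fingers": 70}, {"dx": 0, "dy": 0, "dz": -24, "wx": 0, "wy": 0, "wz": 0, "fingers": 70}, {"dx": 0, "dy": 0, "dz": -20, "wx": 0, "wy": 0, "wz": 0, "fingers": 70}, {"dx": 0, "dy": 0, "dz": -17, "wx": 0, "wy": 0, "wz": 0, "fingers": 70}, {"dx": 0, "dy": 0, "dz": -10, "wx": 0, "wy": 0, "wz": 0, "fingers": 70}, {"dx": 0, "dy": 0, "dz": 0, "wx": 0, "wy": 0, "wz": 0, "fingers": 70}, {"dx": 0, "dy": 0, "dz": 0, "wx": 0, "wy": 0, "wz": 0, "fingers": 70}]'

```text
clock: 21.15
ee_pos: [0.4786, -0.3041, 0.0323]
ee_rot: [-137.2, 90.0, -38.9]
ft_force: [0.0, -0.2, 0.8]
finger_gap: 0.0698
```

Request:
servo_tool --steps '[{"dx": 0, "dy": 0, "dz": -3, "wx": 0, "wy": 0, "wz": 0, "fingers": 20}, {"dx": 0, "dy": 0, "dz": 0, "wx": 0, "wy": 0, "wz": 0, "fingers": 20}, {"dx": 0, "dy": 0, "dz": 0, "wx": 0, "wy": 0, "wz": 0, "fingers": 20}, {"dx": 0, "dy": 0, "dz": 0, "wx": 0, "wy": 0, "wz": 0, "fingers": 20}, {"dx": 0, "dy": 0, "dz": 0, "wx": 0, "wy": 0, "wz": 0, "fingers": 20}, {"dx": 0, "dy": 0, "dz": 0, "wx": 0, "wy": 0, "wz": 0, "fingers": 20}, {"dx": 0, "dy": 0, "dz": 0, "wx": 0, "wy": 0, "wz": 0, "fingers": 20}, {"dx": 0, "dy": 0, "dz": 0, "wx": 0, "wy": 0, "wz": 0, "fingers": 20}, {"dx": 0, "dy": 0, "dz": 0, "wx": 0, "wy": 0, "wz": 0, "fingers": 20}, {"dx": 0, "dy": 0, "dz": 0, "wx": 0, "wy": 0, "wz": 0, "fingers": 20}]'

```text
clock: 22.15
ee_pos: [0.478, -0.3045, 0.0292]
ee_rot: [-131.9, 90.0, -33.7]
ft_force: [-1.1, 0.8, 4.9]
finger_gap: 0.04
```

Request:
servo_tool --steps '[{"dx": 0, "dy": 0, "dz": 5, "wx": 0, "wy": 0, "wz": 0, "fingers": 20}, {"dx": 0, "dy": 0, "dz": 10, "wx": 0, "wy": 0, "wz": 0, "fingers": 20}, {"dx": 0, "dy": 0, "dz": 20, "wx": 0, "wy": 0, "wz": 0, "fingers": 20}, {"dx": 0, "dy": 0, "dz": 30, "wx": 0, "wy": 0, "wz": 0, "fingers": 20}, {"dx": 0, "dy": 0, "dz": 30, "wx": 0, "wy": 0, "wz": 0, "fingers": 20}, {"dx": 0, "dy": 0, "dz": 25, "wx": 0, "wy": 0, "wz": 0, "fingers": 20}, {"dx": 0, "dy": 0, "dz": 10, "wx": 0, "wy": 0, "wz": 0, "fingers": 20}, {"dx": 0, "dy": 0, "dz": 0, "wx": 0, "wy": 0, "wz": 0, "fingers": 20}, {"dx": 0, "dy": 0, "dz": 0, "wx": 0, "wy": 0, "wz": 0, "fingers": 20}, {"dx": 0, "dy": 0, "dz": 0, "wx": 0, "wy": 0, "wz": 0, "fingers": 20}]'

```text
clock: 23.15
ee_pos: [0.477, -0.304, 0.1572]
ee_rot: [60.6, 89.8, 158.8]
ft_force: [-1.0, 0.3, -2.6]
finger_gap: 0.04
```

```bash
python3 - <<'E'
from h import *
print(jaw(),bot.sense()["finger_gap"],bot.sense()["ft_force"])
E
```

```text
(array([ 477. , -304. ,  157.2]), np.float64(98.2)) 0.04001207708749648 [-0.96768777  0.27778773 -2.5793849 ]
```

Request:
servo_tool --steps '[{"dx": 10, "dy": 34, "dz": 0, "wx": 0, "wy": 0, "wz": -0.018, "fingers": 20}, {"dx": 10, "dy": 34, "dz": 0, "wx": 0, "wy": 0, "wz": -0.018, "fingers": 20}, {"dx": 10, "dy": 34, "dz": 0, "wx": 0, "wy": 0, "wz": -0.018, "fingers": 20}, {"dx": 10, "dy": 34, "dz": 0, "wx": 0, "wy": 0, "wz": -0.018, "fingers": 20}, {"dx": 10, "dy": 34, "dz": 0, "wx": 0, "wy": 0, "wz": -0.018, "fingers": 20}, {"dx": 10, "dy": 34, "dz": 0, "wx": 0, "wy": 0, "wz": -0.018, "fingers": 20}, {"dx": 10, "dy": 34, "dz": 0, "wx": 0, "wy": 0, "wz": -0.018, "fingers": 20}, {"dx": 10, "dy": 34, "dz": 0, "wx": 0, "wy": 0, "wz": -0.018, "fingers": 20}, {"dx": 10, "dy": 34, "dz": 0, "wx": 0, "wy": 0, "wz": -0.018, "fingers": 20}, {"dx": 10, "dy": 34, "dz": 0, "wx": 0, "wy": 0, "wz": -0.018, "fingers": 20}]'

```text
clock: 24.15
ee_pos: [0.5775, 0.0369, 0.1574]
ee_rot: [111.6, 89.9, -160.5]
ft_force: [0.4, -0.1, -2.1]
finger_gap: 0.0396
```

Request:
servo_tool --steps '[{"dx": 10, "dy": 34, "dz": 0, "wx": 0, "wy": 0, "wz": 0, "fingers": 20}, {"dx": 10, "dy": 34, "dz": 0, "wx": 0, "wy": 0, "wz": 0, "fingers": 20}, {"dx": 10, "dy": 34, "dz": 0, "wx": 0, "wy": 0, "wz": 0, "fingers": 20}, {"dx": 10, "dy": 34, "dz": 0, "wx": 0, "wy": 0, "wz": 0, "fingers": 20}, {"dx": 10, "dy": 1, "dz": -15, "wx": 0, "wy": 0, "wz": 0, "fingers": 20}, {"dx": 0, "dy": 0, "dz": -20, "wx": 0, "wy": 0, "wz": 0, "fingers": 20}, {"dx": 0, "dy": 0, "dz": -20, "wx": 0, "wy": 0, "wz": 0, "fingers": 20}, {"dx": 0, "dy": 0, "dz": -10, "wx": 0, "wy": 0, "wz": 0, "fingers": 20}, {"dx": 0, "dy": 0, "dz": 0, "wx": 0, "wy": 0, "wz": 0, "fingers": 20}, {"dx": 0, "dy": 0, "dz": 0, "wx": 0, "wy": 0, "wz": 0, "fingers": 20}]'

```text
clock: 25.15
ee_pos: [0.6282, 0.1724, 0.0938]
ee_rot: [158.9, 90.0, -113.1]
ft_force: [0.0, 0.5, -1.7]
finger_gap: 0.0397
```

```bash
python3 - <<'E'
from h import *
bot.snapshot("wrist");bot.snapshot("wrist");s=bot.snapshot("wrist"); im=s["image"].copy(); j=jaw(); print(j)
z=j[0][2]/1e3-.029
def draw(P,col): cv2.polylines(im,[np.round([proj(s,q,True) for q in P]).astype(int)],True,col,1)
a=np.radians(j[1]-90); off=np.array([np.cos(a),np.sin(a)])*.0003
def rect(x0,x1,w,z,c,yaw):
    k,q=np.cos(yaw),np.sin(yaw); return [(c[0]+k*x-q*y,c[1]+q*x+k*y,z) for x,y in((x0,-w),(x1,-w),(x1,w),(x0,w))]
draw(rect(-.055,.055,.028,z+.024,j[0][:2]/1e3+off,a),(0,255,0))
N=(.6272,.1732); y=np.radians(-2.1)
draw(rect(-.071,.071,.053,.036,N,y),(0,255,255))
cv2.imwrite("pics/w8.png",im)
E
```

```text
(array([628.6, 172.8,  95. ]), np.float64(87.9))
```

View pics/w8.png

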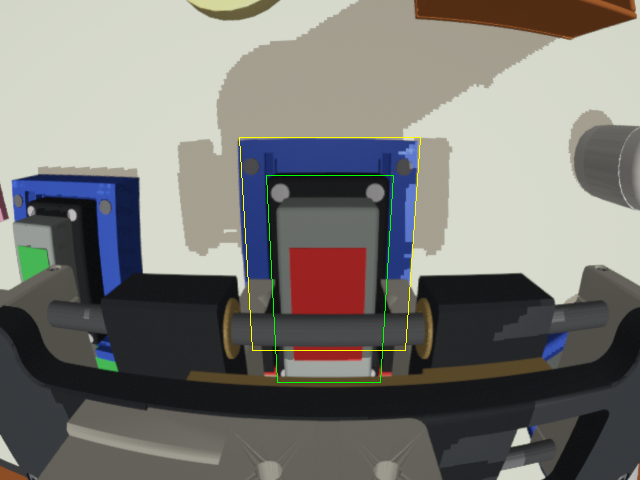

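View 9: nest edges agree with my estimate within about 1 px (bolts 252/404,167) and the housing is centred over the pocket.

Request:
servo_tool --steps '[{"dx": -1.2, "dy": -0.2, "dz": -9, "wx": 0, "wy": 0, "wz": 0, "fingers": 20}, {"dx": 0, "dy": 0, "dz": -9, "wx": 0, "wy": 0, "wz": 0, "fingers": 20}, {"dx": 0, "dy": 0, "dz": -8, "wx": 0, "wy": 0, "wz": 0, "fingers": 20}, {"dx": 0, "dy": 0, "dz": -6, "wx": 0, "wy": 0, "wz": 0, "fingers": 20}, {"dx": 0, "dy": 0, "dz": -5, "wx": 0, "wy": 0, "wz": 0, "fingers": 20}, {"dx": 0, "dy": 0, "dz": -3, "wx": 0, "wy": 0, "wz": 0, "fingers": 20}, {"dx": 0, "dy": 0, "dz": -2, "wx": 0, "wy": 0, "wz": 0, "fingers": 20}, {"dx": 0, "dy": 0, "dz": -1, "wx": 0, "wy": 0, "wz": 0, "fingers": 20}, {"dx": 0, "dy": 0, "dz": 0, "wx": 0, "wy": 0, "wz": 0, "fingers": 20}, {"dx": 0, "dy": 0, "dz": 0, "wx": 0, "wy": 0, "wz": 0, "fingers": 20}]'

```text
clock: 26.3
ee_pos: [0.6269, 0.1725, 0.0511]
ee_rot: [-64.7, 90.0, 23.3]
ft_force: [-0.3, 0.1, -2.4]
finger_gap: 0.0398
```

Request:
servo_tool --steps '[{"dx": 0, "dy": 0, "dz": -1, "wx": 0, "wy": 0, "wz": 0, "fingers": 20}, {"dx": 0, "dy": 0, "dz": -0.8, "wx": 0, "wy": 0, "wz": 0, "fingers": 20}, {"dx": 0, "dy": 0, "dz": 0, "wx": 0, "wy": 0, "wz": 0, "fingers": 20}, {"dx": 0, "dy": 0, "dz": 0, "wx": 0, "wy": 0, "wz": 0, "fingers": 42}, {"dx": 0, "dy": 0, "dz": 0, "wx": 0, "wy": 0, "wz": 0, "fingers": 44}, {"dx": 0, "dy": 0, "dz": 0, "wx": 0, "wy": 0, "wz": 0, "fingers": 48}, {"dx": 0, "dy": 0, "dz": 0, "wx": 0, "wy": 0, "wz": 0, "fingers": 54}, {"dx": 0, "dy": 0, "dz": 0, "wx": 0, "wy": 0, "wz": 0, "fingers": 60}, {"dx": 0, "dy": 0, "dz": 0, "wx": 0, "wy": 0, "wz": 0, "fingers": 60}, {"dx": 0, "dy": 0, "dz": 0, "wx": 0, "wy": 0, "wz": 0, "fingers": 60}]'

```text
clock: 27.3
ee_pos: [0.6267, 0.1724, 0.0491]
ee_rot: [6.6, 90.0, 94.6]
ft_force: [-0.7, 0.8, -0.3]
finger_gap: 0.0595
```

Request:
servo_tool --steps '[{"dx": 0, "dy": 0, "dz": 15, "wx": 0, "wy": 0, "wz": 0, "fingers": 60}, {"dx": 0, "dy": 0, "dz": 25, "wx": 0, "wy": 0, "wz": 0, "fingers": 60}, {"dx": 0, "dy": 0, "dz": 35, "wx": 0, "wy": 0, "wz": 0, "fingers": 70}, {"dx": 0, "dy": 0, "dz": 40, "wx": 0, "wy": 0, "wz": 0, "fingers": 70}, {"dx": 0, "dy": 0, "dz": 35, "wx": 0, "wy": 0, "wz": 0, "fingers": 70}, {"dx": 0, "dy": 0, "dz": 30, "wx": 0, "wy": 0, "wz": 0, "fingers": 70}, {"dx": 0, "dy": 0, "dz": 0, "wx": 0, "wy": 0, "wz": 0, "fingers": 70}, {"dx": 0, "dy": 0, "dz": 0, "wx": 0, "wy": 0, "wz": 0, "fingers": 70}, {"dx": 0, "dy": 0, "dz": 0, "wx": 0, "wy": 0, "wz": 0, "fingers": 70}, {"dx": 0, "dy": 0, "dz": 0, "wx": 0, "wy": 0, "wz": 0, "fingers": 70}]'

```text
clock: 28.3
ee_pos: [0.6262, 0.1721, 0.228]
ee_rot: [121.1, 89.9, -151.0]
ft_force: [-0.5, 0.1, 0.2]
finger_gap: 0.0703
```

```bash
python3 - <<'E'
from h import *
bot.snapshot("wrist");s=bot.snapshot("wrist");S=bot.snapshot("scene"); print(jaw())
for n,p in(("housing_red",(.6272,.1727,.02,np.radians(-2.1))),("nest_reject",(.6272,.1727,0,np.radians(-2.1)))):
  for nm,c0,f in(("wrist",s,True),("scene",S,False)):
    c=np.mean([proj(c0,P,f) for P in pose(n,*p)],0)
    m=getmask(n,c0,c)
    if m is not None:
        r,co=fit(n,[(c0,m,f)],p,None); print(n,nm,(r[:3]*1e3).round(1),np.degrees(r[3]).round(1),round(co,3))
cv2.imwrite("pics/w9.png",s["image"]);cv2.imwrite("pics/s9.png",S["image"])
E
```

```text
(array([626.5, 172.3, 228.2]), np.float64(87.9))
housing_red wrist [628.9 172.1  15.1] -1.7 0.026
housing_red scene [710.5  15.4 305.6] 0.9 0.161
nest_reject wrist [ 6.286e+02  1.717e+02 -6.000e-01] -2.4 0.012
nest_reject scene [628.2 171.5   0.7] -1.9 0.021
```

View pics/w9.png

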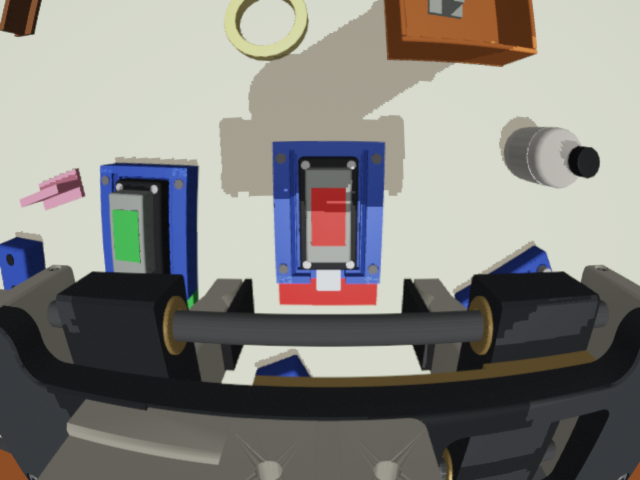

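View pics/s9.png

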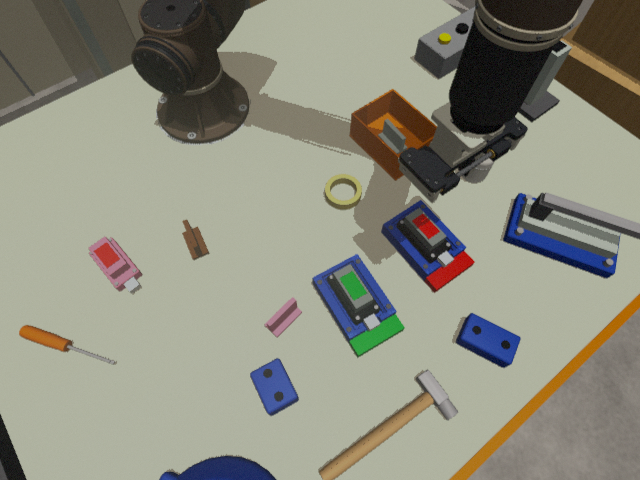

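Both housings sit flat with their snouts in the notches at (328,280) in the wrist view and (445,258) and (373,320) in the scene view. The offcut stands in the bin at (392,135) and the bystanders are where they were.

```bash
python3 -c "
from rig import bot
print(bot.hand_in())"
```

```text
the job is handed in; nothing more can be done
None
```

I put the aluminium offcut in the orange scrap bin, seated the green-tagged housing in the green-tabbed nest and the red-tagged one in the red-tabbed nest, then handed the job in at about 29 s. No verdict was reported.

**Last checks:**
- **Green housing:** the wrist view, taken right after I let go of it, put it at (637.0, −27.2) mm, underside at 19.8 mm, heading −7.7°. That is within about 1 mm and 0.2° of the nest pose I had measured, (637.7, −27.0) at −7.5°.
- **Red housing:** the wrist view put it at (628.9, 172.1) mm, heading −1.7°. The nest measured in the same picture was at (628.6, 171.7), −2.4°.
- **Offcut and bystanders:** the last pictures show the offcut standing inside the bin, and the tape roll, blue block and bottle look unmoved. I checked these by eye only. The gripper ended clear of everything, about 23 cm up.

**Checks that disagreed:**
- The same wrist fit put the red housing's underside at 15.1 mm instead of 20 mm. I took this as single-view height error, because similar fits were about 5 mm low for both housings on the table. Two things support that it is seated: the gripper let go at the seated height (tip at 49.1 mm against 49 expected), and it looks level in the pictures.
- The scene-camera fit of the red housing did not converge, so I discarded it.

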